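# Dispense one heel lift and nudge it onto the skiving slab

### The job

Press the knob of the heel-lift dispenser all the way down once and let it spring back up, so that a single heel lift comes out onto the apron. Then nudge that lift sideways with the fingertips until it lies flat on the middle of the marble slab beside the dispenser, and take the hand away. Only push the lift, never pick it up, and leave the other lifts in the magazine and everything else on the bench where it is.

Things in the scene. Friction and masses are not known exactly. Their poses are not given: they have to be found in the camera images.
- dispenser: heel-lift dispenser of dark cast metal with a steel-topped bed, fixed. Origin on the bench surface in the middle under the magazine; z up; its -x points roughly to the robot and is the way lifts come out. Flat bed 22 mm high, 100 mm wide (y -50 to 50), x -155 to 165 mm. At the rear two cheek plates (x 54 to 162 mm, 52 mm over both, 122 mm high) with a bush on top for the plunger
- plunger (a joint): travel of the vertical plunger in m: 0 up (rest), 0.032 down at a hard stop; a spring returns it. Takes about 5 N to start, rising to 7 to 10 N; at the stop the force rises sharply. It drives the ejector slide under the magazine 3.1 times as far towards the dispenser's -x; a full stroke pushes the lowest lift 90 to 96 mm, clear of the magazine
- plunger_top (a point): middle of the domed top of the plunger's round wooden knob, 38 mm in diameter, 19 mm high; at rest 197 mm above the bench, at x 116, y 0 mm in the dispenser's frame; moves down with the plunger
- apron (a point): where the middle of a dispensed lift comes to lie, within about 15 mm: on the bare front part of the bed (apron, x -155 to -36 mm), 22 mm above the bench, at x -93, y 0 mm in the dispenser's frame. The apron is open at both sides and has a lip 4 mm high and 4 mm thick along its front edge
- magazine (a point): middle of the top of the steel magazine, 70 mm above the bench, over the dispenser's origin. It measures 72 mm along the dispenser's x (-36 to 36) by 68 mm (y), holds a stack of four lifts and has a gate in front that lets only the lowest one pass, towards -x
- lift1: lowest heel lift in the magazine, the one that comes out: D-shaped plate of hard dark rubber, 62 mm long (its x: straight edge at +31, round end of 29 mm radius to -31 mm), 58 mm wide (y), 8 mm thick, 26 g, slides with ordinary friction. Origin in the middle of its underside; z up. At the start it lies on the bed inside the magazine, axes along the dispenser's
- lift2: the second lift from below, same shape as lift1; it must stay in the magazine (drops down one place)
- lift3: the third lift from below, same shape; stays in the magazine
- lift4: the top lift of the stack, same shape; stays in the magazine
- slab: marble skiving slab, fixed, 150 mm (its x) by 140 mm (its y), 20 mm thick, top 2 mm lower than the apron; origin in the middle of its underside. It stands against the left or the right side of the apron (2 mm gap), axes along the dispenser's, its middle 122 mm aside of the dispenser's middle line and about level with the apron's middle
- tack_tray: open steel tray with tacks, 120 mm (x) by 60 mm (y), 30 mm high, loose; origin in the middle of its underside; on the other side of the apron from the slab, 42 mm off the apron's edge; leave it alone
- cement_jar: amber glass jar with steel lid, 68 mm in diameter, 90 mm high, standing beside the rear of the dispenser; origin in the middle of its underside; leave it alone
- polish_tin: flat round tin, 76 mm in diameter, 23 mm high, beside the rear of the dispenser on the other side from the jar; origin in the middle of its underside; leave it alone
- hammer: shoemaker's hammer lying on its side along its x, wooden handle 190 mm long to -x, steel head 105 mm wide across at x +45 mm, 32 mm high; leave it alone
- bone_folder: flat bone folder, 132 mm (its x) by 22 mm, 5 mm thick, lying on the bench to the right of the tray or slab; origin in the middle of its underside; leave it alone
- shoe: brown lace-up shoe standing upright, 280 mm long (its x, toe to +x), 100 mm wide, 104 mm high; origin under its middle; leave it alone
Mind the look-alikes: they are no part of the job. Leave any blue look-alike of the lift4 alone.

How it is judged:
By the outcome, as a careful person would: the job done as asked, in the order asked, and still so for the second after the job is handed in, with the robot touching nothing.
It also fails if it takes over 42 s, if anything falls off the work surface, if the arm or the gripper's body presses on something with over 40 N, if the wrist force passes 120 N, or if a joint passes its speed limit or range.

### The arm

A 7-joint arm with a two-finger parallel gripper is mounted at the origin on the work surface. World frame = base frame: x ahead of the robot, y to its left, z up, the work surface at z = 0. Lengths are in m, angles in rad, forces in N, time in s.
With the tool pointing down it reaches from about 0.425 to 0.975 m from the base axis. Payload 16.7 kg.
Tool frame: the origin (TCP) lies at the very end of the fingers, on their centre line; the grasp point (between the pads) lies r.hold_point_z behind it (r.hold_point_z is the distance from the TCP to the grasp point, in m); z points along the fingers, y is the line along which they close (so a half turn about z gives the same grasp; the last joint's range is limited). The gripper opens to 85 mm and grips with 20 to 120 N. Pads are 22 mm wide; open, the fingers measure 114 mm over their backs; the gripper's body (76 mm by 85 mm) begins 54 mm behind the grasp point. The pads swing forward as they close: fully open they stand 13 mm farther back than shut.
Start: joints at [0.984, 0.426, 0.074, 1.606, -0.034, 1.111, -0.067], TCP at [0.286, -0.611, 0.231] pointing down, gripper open.
Joint ranges: [-2.85, 2.85], [-0.5, 2.14], [-1.23, 1.37], [0.21, 2.46], [-1.02, 4.16], [0.16, 2.05], [-2.73, 2.73]. Speed limits (rad/s): [1.89, 1.89, 2.39, 2.39, 3.01, 3.01, 3.01].

### API

Orientations are given as a unit quaternion [w, x, y, z].
In Python, from rig import r gives the robot as it stands.
- The arm moves only by the shell command python3 -m crank 'ROWS'. ROWS is JSON, a list of rows, each a list of 3 entries, a list of its own where there are three numbers: the shift along the tool's x, y, z in cm, then the turn about the tool's z in degrees, then the finger opening in cm, from 0 to 8.54. In form: [[[x, y, z], yaw, grip], ...]. A call has 1 to 5 rows; each row shifts and turns the commanded pose from where the row before left it, along the tool's axes as they then stand; what a row does not reach is not made up. A row lasts 1/10 s, in which the tool goes at most 50 mm and 8.59 degrees, less where a joint would pass 70% of its speed; a pose out of reach is approached as far as the arm can. A call with a gripper value outside its range is refused whole. The fingers move at their own pace and stop on an object; the grip force is fixed at half the most. Time passes only in rows, so rows that do not move let the fingers close. It gives the time, the measured TCP pose, the force, the opening and the grip force at its end, in the units of the state.
- r.state(): the state, without advancing time (a new reading comes with each control period).
- r.read_camera(name): name is "side" or "top"; returns the picture (400x640x3 uint8, red, green, blue); there is no depth.
- r.camera_model(name): a dict with "mtx" (3x3 intrinsics, pixels), "R" (3x3) and "t" (3): a world point X has camera coordinates R X + t. Camera axes: x right, y down, z forward; pixel columns grow to the right and rows downward; lengths in m; the calibration is good to about 2 mm. A picture is of the moment at which its call begins. camera_model takes no time and is no camera call.
- r.close_job(): hands the job in; it is judged then, once.
The state is a dict: "time_s": time; "joint_pos": joint angles; "joint_velocities": joint speeds; "effort": joint torques, N m; "tool_pos": TCP position; "tcp_rot": TCP orientation; "contact_force": force on the tool from outside, world axes, zero at the start; "torque": the same for the moment, N m; "grip_width": finger opening in m; "grasp_force": force on a finger pad.
Only numpy, scipy, OpenCV 4.12 (cv2) and the standard library are available. Lean on these libraries where they do the work, as an engineer would, in place of code of your own. Each camera call takes 0.05 s, during which the arm holds its last target. There are 200 camera calls.

## Working session

There is one attempt and no reset: what is moved stays moved. The work goes in short steps, Python scripts to look and compute and a shell command to move; the robot and the scene stay as the last step left them, time stands still between calls to the robot, and variables do not carry over. Pictures are saved under pics/ and viewed, at most 10 in all, crops included, and the job is handed in when it is done.

```bash
mkdir -p pics; ls
python3 - <<'E'
from rig import r
import cv2
for n in("top","side"):
    cv2.imwrite(f"pics/{n}0.png",r.read_camera(n)[:,:,::-1])
    m=r.camera_model(n);print(n,m["mtx"],(-m["R"].T@m["t"]),m["R"])
s=r.state();print(s["time_s"],s["tool_pos"],s["tcp_rot"],s["contact_force"],r.hold_point_z)
E
```

```text
pics
top [[398.24822788   0.         316.32554263]
 [  0.         398.24822788 197.12985274]
 [  0.           0.           1.        ]] [0.40373644 0.02639881 1.25274926] [[ 0.00204892 -0.99988235  0.01520161]
 [-0.98762947 -0.00440685 -0.15674379]
 [ 0.15679234 -0.0146924  -0.9875223 ]]
side [[436.77020949   0.         317.48625868]
 [  0.         436.77020949 199.54314275]
 [  0.           0.           1.        ]] [0.29340568 0.84763684 0.74057112] [[-0.94697173 -0.32130747 -0.0024601 ]
 [-0.18630118  0.55528098 -0.81052754]
 [ 0.26179461 -0.76708835 -0.58569535]]
0.1 [ 0.28595505 -0.61100701  0.23063577] [-5.86288222e-04  9.76138963e-01  2.17145909e-01 -1.89207056e-04] [0.27856105 0.07166374 0.64986912] 0.0187
```

View pics/top0.png

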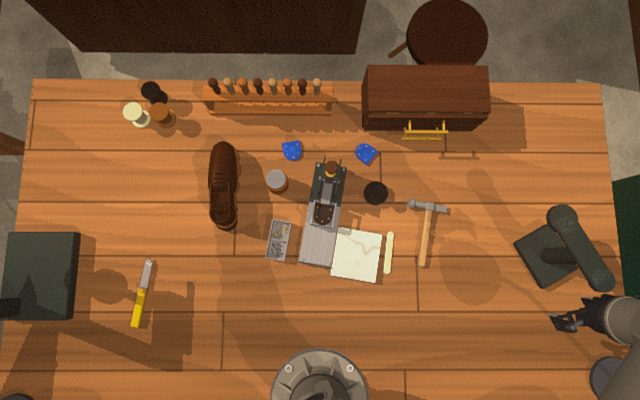

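View pics/side0.png

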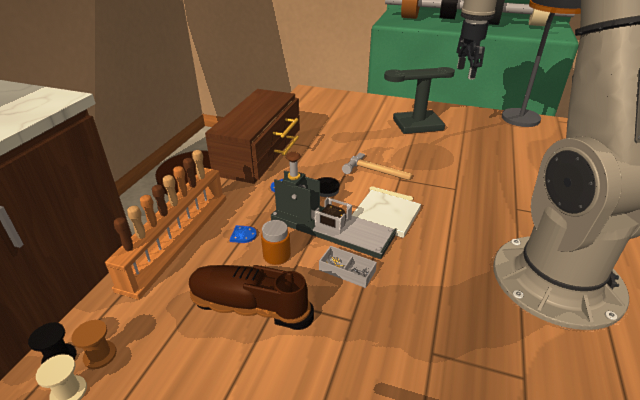

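Top view: dispenser magazine about (323,213), knob about (331,168), apron about (318,248), slab about (357,255) on the robot's right, tray on its left (279,240). In the side view the knob is at about (293,157).

```bash
cat > h.py <<'E'
from rig import r
import cv2, numpy as np
def ray(n,u,v):
    m=r.camera_model(n);R=m["R"];c=-R.T@m["t"]
    d=R.T@np.linalg.solve(m["mtx"],[u,v,1.]);return c,d/np.linalg.norm(d)
def onz(n,u,v,z):
    c,d=ray(n,u,v);return c+d*(z-c[2])/d[2]
def proj(n,X):
    m=r.camera_model(n);p=m["mtx"]@(m["R"]@np.asarray(X)+m["t"]);return p[:2]/p[2]
def slabrect(im):
    hsv=cv2.cvtColor(im,cv2.COLOR_RGB2HSV)
    k=((hsv[...,1]<70)&(hsv[...,2]>165)).astype(np.uint8)
    k[:220]=0;k[290:]=0;k[:,:325]=0;k[:,384:]=0
    k=cv2.morphologyEx(k,cv2.MORPH_OPEN,np.ones((3,3)))
    c=max(cv2.findContours(k,0,2)[0],key=cv2.contourArea)
    return cv2.boxPoints(cv2.minAreaRect(c))
E
python3 - <<'E'
from h import *
im=cv2.imread("pics/top0.png");b=slabrect(im[:,:,::-1].copy());print(b)
P=np.array([onz("top",*p,.02) for p in b]);print(P,P.mean(0))
for i in range(4):
    d=P[(i+1)%4]-P[i];print(np.linalg.norm(d),np.degrees(np.arctan2(d[1],d[0])))
a=cv2.resize(im[150:290,250:400],None,fx=4,fy=4,interpolation=2)
s=cv2.imread("pics/side0.png");s=cv2.resize(s[140:260,250:430],None,fx=4,fy=4,interpolation=2)
cv2.imwrite("pics/a.png",a);cv2.imwrite("pics/b.png",s)
E
```

```text
[[329.8108  275.1351 ]
 [337.91888 226.48648]
 [382.83783 233.97299]
 [374.72974 282.6216 ]]
[[ 0.35941966 -0.03345508  0.02      ]
 [ 0.50759329 -0.05909591  0.02      ]
 [ 0.48485121 -0.19819151  0.02      ]
 [ 0.33729099 -0.16992563  0.02      ]] [ 0.42228879 -0.11516703  0.02      ]
0.15037578701009943 -9.817572039054598
0.14094249540626377 -99.28567862518122
0.1502430630726098 169.15607578932844
0.13825299295709503 80.78966613225234
```

View pics/a.png

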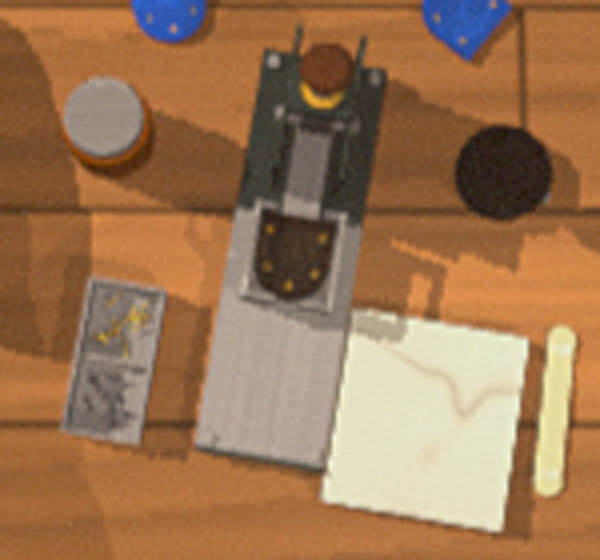

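View pics/b.png

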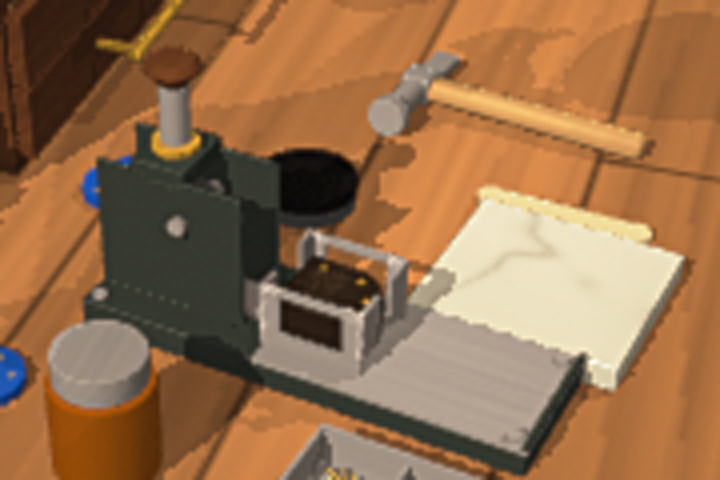

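Crops: bed front corners at top pixels (299.2,261.5) and (331.7,267.5). The knob is centred near (331.5,167.2) in top and (293,157) in side.

Run:
```python
from h import *
fl=onz("top",299.2,261.5,.024);fr=onz("top",331.7,267.5,.024);print(fl,fr,np.linalg.norm(fl-fr))
bl=onz("top",250+268/4,150+50/4,.022);br=onz("top",250+386/4,150+70/4,.022);print(bl,br,np.linalg.norm(bl-br))
for A,B in((fl,bl),(fr,br),(fr,fl),(br,bl)):
    d=B-A;print(np.linalg.norm(d),np.degrees(np.arctan2(d[1],d[0])))
c1,d1=ray("top",331.5,167.2);c2,d2=ray("side",293,157)
s=np.linalg.lstsq(np.c_[d1,-d2],c2-c1,rcond=None)[0];print("knob",c1+s[0]*d1,c2+s[1]*d2)
print("knob z.19",onz("top",331.5,167.2,.19))
t=np.radians(-9.8);R=np.array([[np.cos(t),-np.sin(t)],[np.sin(t),np.cos(t)]])
o=(fl+fr+bl+br)[:2]/4-R@[.005,0];print("origin",o,"knob",o+R@[.116,0],"apron",o+R@[-.093,0],"slab",o+R@[-.093,-.122])
K=o+R@[.116,0]
for n in("top","side"):print(proj(n,[*K,.187]))
from scipy.spatial.transform import Rotation as Q
s=r.state();M=Q.from_quat(np.r_[s["tcp_rot"][1:],s["tcp_rot"][0]]).as_matrix();print(M.round(3))
print("to knob tool axes cm",M.T@(np.r_[K,.23]-s["tool_pos"])*100)
```

```text
[0.40018479 0.05985101 0.024     ] [ 0.38237156 -0.03908369  0.024     ] 0.10052554779248685
[0.71042393 0.00617516 0.022     ] [ 0.69469381 -0.08739881  0.022     ] 0.09488690219726695
0.3148546050526862 -9.815824880273675
0.3160435715964322 -8.793744222772743
0.10052554779248685 79.79323251552832
0.09488690219726695 80.45759336371518
knob [ 0.65645967 -0.03097078  0.18631789] [ 0.65759081 -0.0306603   0.18656925]
knob z.19 [ 0.65558709 -0.0307727   0.19      ]
origin [ 0.54199148 -0.01426304] knob [ 0.6562988  -0.03400734] apron [0.45034855 0.00156645] slab [ 0.42958299 -0.11865332]
[332.61908057 167.20589775]
[293.96031386 156.29256734]
[[ 0.906  0.424 -0.001]
 [ 0.424 -0.906  0.001]
 [-0.    -0.001 -1.   ]]
to knob tool axes cm [ 58.00257646 -36.55852878   0.10176891]
```

```bash
python3 -m crank '[[[0,0,-0.6],-8,0],[[0,0,-0.6],-8,0],[[0,0,-0.6],-8,0],[[0,0,-0.6],-8,0],[[0,0,-0.6],-8,0]]'; python3 -m crank '[[[0,0,0],-8,0],[[0,0,0],-7.3,0],[[0,0,0],0,0]]'
cat >> h.py <<'E'
from scipy.spatial.transform import Rotation as Q
def tool():
    s=r.state();M=Q.from_quat(np.r_[s["tcp_rot"][1:],s["tcp_rot"][0]]).as_matrix();return s,M
def to(X):
    s,M=tool();return (M.T@(np.asarray(X)-s["tool_pos"])*100).round(2)
E
python3 - <<'E'
from h import *
s,M=tool();print(M.round(3),np.degrees(np.arctan2(M[1,1],M[0,1])),s["joint_pos"].round(2))
print(to([.656,-.032,.215]))
E
```

```text
time_s: 0.6
tool_pos: [0.286, -0.6111, 0.2611]
tcp_rot: [-0.0, 0.841, 0.54, 0.0]
contact_force: [0.4, 0.1, 0.5]
grip_width: 0.0119
grasp_force: 0.0
time_s: 0.9
tool_pos: [0.2859, -0.6112, 0.2609]
tcp_rot: [-0.0, 0.763, 0.646, 0.0]
contact_force: [-0.7, -0.7, -0.2]
grip_width: -0.0001
grasp_force: 0.0
[[ 0.165  0.986 -0.   ]
 [ 0.986 -0.165  0.001]
 [ 0.001 -0.    -1.   ]] -9.49520465164123 [ 1.12  0.41 -0.11  1.56  0.05  1.17  0.83]
[63.23 26.95  4.63]
```

```bash
python3 -m crank '[[[4,0,0],0,0],[[4,0,0],0,0],[[4,0,0],0,0],[[4,1,0],0,0],[[4,1,0],0,0]]';python3 -m crank '[[[4,2.5,0],0,0],[[4,2.5,0],0,0],[[4,2.5,0],0,0],[[4,2.5,0],0,0],[[4,2.5,0],0,0]]';python3 -m crank '[[[4,2.5,0],0,0],[[4,2.5,0],0,0],[[4,2.5,0],0,0],[[3,2,0],0,0],[[0,0,0],0,0]]'; python3 -c "
from h import *
print(to([.656,-.032,.215]),tool()[0]['joint_pos'].round(2))"
```

```text
time_s: 1.4
tool_pos: [0.3393, -0.4159, 0.2613]
tcp_rot: [-0.0, 0.766, 0.643, 0.0]
contact_force: [-0.1, 0.4, 0.2]
grip_width: 0.0001
grasp_force: 0.0
time_s: 1.9
tool_pos: [0.4968, -0.2396, 0.2614]
tcp_rot: [-0.0, 0.765, 0.643, 0.0]
contact_force: [1.2, -0.5, 0.2]
grip_width: 0.0001
grasp_force: 0.0
time_s: 2.4
tool_pos: [0.617, -0.1037, 0.2607]
tcp_rot: [-0.001, 0.763, 0.646, 0.001]
contact_force: [-0.8, 0.3, -0.6]
grip_width: 0.0002
grasp_force: 0.0
[7.7  2.66 4.59] [ 0.4   0.35 -0.43  1.67  0.16  1.16 -0.24]
```

```bash
python3 -m crank '[[[2.7,0.9,0],0,0],[[2.6,0.9,1],0,0],[[2.4,0.86,1.5],0,0],[[0,0,1.5],0,0],[[0,0,0],0,0]]'
python3 - <<'E'
from h import *
print(to([.656,-.032,.215]))
a=cv2.resize(r.read_camera("side")[110:260,230:430],None,fx=3,fy=3,interpolation=2)
b=cv2.resize(r.read_camera("top")[130:280,270:370],None,fx=3,fy=3,interpolation=2)
cv2.imwrite("pics/c.png",np.hstack([a,b])[:,:,::-1][:600,:900][:, :800] if 0 else cv2.resize(np.hstack([a,b]),(800,400))[:,:,::-1])
E
```

```text
time_s: 2.9
tool_pos: [0.6525, -0.0378, 0.2189]
tcp_rot: [-0.001, 0.765, 0.645, -0.001]
contact_force: [-0.3, 0.2, -0.3]
grip_width: -0.0001
grasp_force: 0.0
[0.63 0.25 0.38]
```

View pics/c.png

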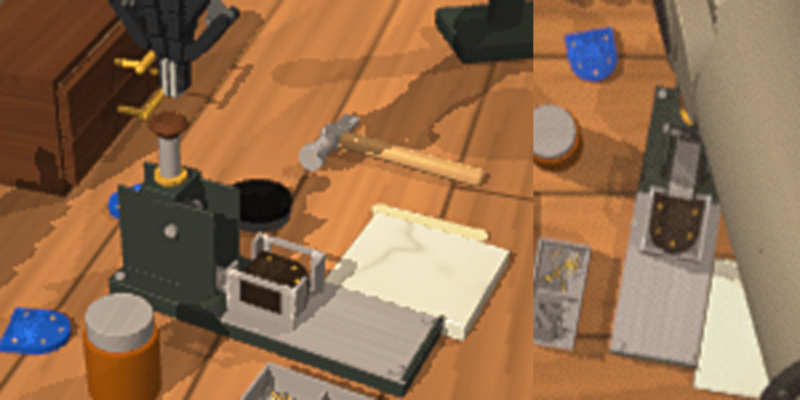

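The closed fingertips (172,95 in the crop) stand just above the knob (170,120). I'll correct the last 6 mm and press.

```bash
python3 -m crank '[[[0.5,0.2,0.6],0,0],[[0,0,0.8],0,0],[[0,0,0.5],0,0],[[0,0,0.3],0,0],[[0,0,0.3],0,0]]';python3 -m crank '[[[0,0,0.4],0,0],[[0,0,0.4],0,0],[[0,0,0.4],0,0],[[0,0,0.4],0,0],[[0,0,0.2],0,0]]'
```

```text
time_s: 3.5
tool_pos: [0.6565, -0.0333, 0.1962]
tcp_rot: [-0.0, 0.764, 0.645, -0.0]
contact_force: [-2.1, -1.0, 4.6]
grip_width: 0.0002
grasp_force: 2.5
time_s: 4.0
tool_pos: [0.6566, -0.0333, 0.1788]
tcp_rot: [0.0, 0.764, 0.645, 0.0]
contact_force: [-4.5, -1.1, 7.8]
grip_width: 0.0001
grasp_force: 4.2
```

```bash
python3 -m crank '[[[0,0,0.3],0,0],[[0,0,0.3],0,0],[[0,0,0.2],0,0],[[0,0,0],0,0]]'
```

```text
time_s: 4.4
tool_pos: [0.6566, -0.0333, 0.1707]
tcp_rot: [0.0, 0.764, 0.645, 0.0]
contact_force: [-3.0, -0.8, 6.8]
grip_width: 0.0003
grasp_force: 3.4
```

```bash
python3 -m crank '[[[0,0,0.2],0,0],[[0,0,0.2],0,0],[[0,0,0.1],0,0]]';python3 -m crank '[[[0,0,0.1],0,0],[[0,0,0],0,0]]'
```

```text
time_s: 4.7
tool_pos: [0.6566, -0.0333, 0.1659]
tcp_rot: [0.0, 0.764, 0.645, 0.0]
contact_force: [-4.4, -1.6, 8.8]
grip_width: -0.0001
grasp_force: 4.8
time_s: 4.9
tool_pos: [0.6566, -0.0333, 0.1649]
tcp_rot: [0.0, 0.764, 0.645, 0.0]
contact_force: [-3.9, -1.5, 8.4]
grip_width: 0.0002
grasp_force: 3.8
```

```bash
python3 -m crank '[[[0,0,0.1],0,0],[[0,0,0],0,0]]';python3 -m crank '[[[0,0,0.1],0,0],[[0,0,0],0,0]]'
```

```text
time_s: 5.1
tool_pos: [0.6567, -0.0333, 0.1647]
tcp_rot: [0.0, 0.764, 0.645, 0.0]
contact_force: [-7.2, -1.9, 17.2]
grip_width: -0.0001
grasp_force: 8.6
time_s: 5.3
tool_pos: [0.6569, -0.0333, 0.1646]
tcp_rot: [0.001, 0.764, 0.645, 0.0]
contact_force: [-10.2, -1.7, 27.3]
grip_width: -0.0002
grasp_force: 13.8
```

Hard stop reached. Now up gently and out of the view.

```bash
python3 -m crank '[[[0,0,-0.5],0,0],[[0,0,-0.7],0,0],[[0,0,-0.8],0,0],[[0,0,-1],0,0],[[0,0,-1.5],0,0]]';python3 -m crank '[[[0,0,-3],0,1],[[-2,0,-2],0,1],[[-4,0,0],0,1],[[-4,0,0],0,1],[[-4,0,0],0,1]]';python3 -m crank '[[[-4,0,0],0,1],[[-4,0,0],0,1],[[-4,0,0],0,1],[[0,0,0],0,1]]'
python3 - <<'E'
from h import *
T=r.read_camera("top");S=r.read_camera("side")
a=cv2.resize(S[110:260,230:430],None,fx=3,fy=3,interpolation=2)
b=cv2.resize(T[140:290,260:400],None,fx=3,fy=3,interpolation=2)
cv2.imwrite("pics/t1.png",T[:,:,::-1])
cv2.imwrite("pics/d.png",cv2.resize(np.hstack([a,b]),None,fx=.78,fy=.78)[:,:,::-1])
E
```

```text
time_s: 5.8
tool_pos: [0.6562, -0.0331, 0.2077]
tcp_rot: [-0.0, 0.764, 0.645, -0.0]
contact_force: [0.0, 0.3, 0.2]
grip_width: 0.0002
grasp_force: 0.0
time_s: 6.3
tool_pos: [0.633, -0.1724, 0.2586]
tcp_rot: [0.0, 0.764, 0.646, 0.0]
contact_force: [-0.0, -0.0, 0.0]
grip_width: 0.0099
grasp_force: 0.0
time_s: 6.7
tool_pos: [0.611, -0.2964, 0.2578]
tcp_rot: [0.001, 0.766, 0.642, -0.001]
contact_force: [0.4, 0.1, -0.1]
grip_width: 0.0099
grasp_force: 0.0
```

View pics/d.png

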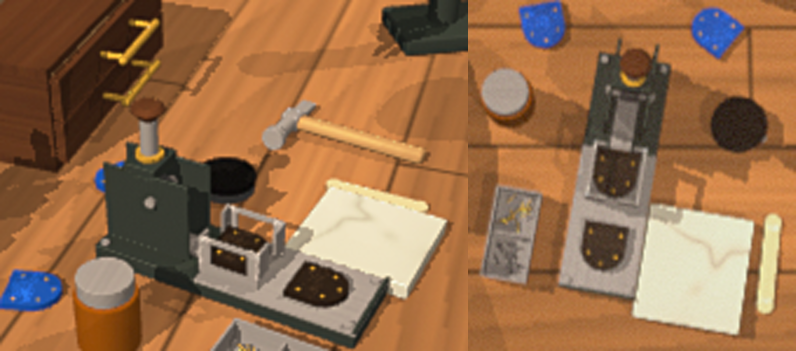

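One lift lies on the apron at about (606,247) of the crop (top pixel ~(319,245)), the knob is back up. Next I measure the lift.

```bash
cat >> h.py <<'E'
def lift(T,box,z):
    r0,r1,c0,c1=box
    k=np.zeros(T.shape[:2],np.uint8);k[r0:r1,c0:c1]=(T.max(2)[r0:r1,c0:c1]<105)
    k=cv2.morphologyEx(k,cv2.MORPH_CLOSE,np.ones((5,5)));k=cv2.morphologyEx(k,cv2.MORPH_OPEN,np.ones((3,3)))
    c=max(cv2.findContours(k,0,cv2.CHAIN_APPROX_NONE)[0],key=cv2.contourArea)
    # contour pixels on the lift's top plane, minimum rectangle in mm
    P=np.array([onz("top",*p,z)[:2] for p in c[:,0].astype(float)],np.float32)*1000
    b=cv2.boxPoints(cv2.minAreaRect(P));return cv2.minAreaRect(P),b,P
E
python3 - <<'E'
from h import *
T=cv2.imread("pics/t1.png")[:,:,::-1]
q,b,P=lift(T,(229,262,303,340),.029);print(q,b)
c=np.array(q[0])/1000
ex=np.array([np.cos(np.radians(-9.6)),np.sin(np.radians(-9.6))]);ey=np.array([-ex[1],ex[0]])
print("lift->slab (disp axes mm)",[(np.array([.4223,-.1152])-c)@e*1000 for e in(ex,ey)])
start=c+.008*ex+.058*ey
print("start",start,to([*start,.08]),tool()[0]["joint_pos"].round(2))
E
```

```text
((451.67486572265625, 2.739309310913086), (57.663780212402344, 55.13096618652344), 0.13074427843093872) [[422.78015   30.238928]
 [422.90594  -24.891893]
 [480.56958  -24.76031 ]
 [480.4438    30.370512]]
lift->slab (disp axes mm) [np.float64(-9.294910389673564), np.float64(-121.18650113691399)]
start [0.46923542 0.05859293] [ 31.97 -20.06  17.79] [ 0.61  0.44 -0.36  1.55  0.16  1.19  0.05]
```

```bash
python3 -m crank '[[[4,-2.5,0],0,1],[[4,-2.5,0],0,1],[[4,-2.5,0],0,1],[[4,-2.5,0],0,1],[[4,-2.5,0],0,1]]';python3 -m crank '[[[4,-2.5,0],0,1],[[4,-2.5,0],0,1],[[4,-2.5,0],0,1],[[0,0,0],0,1],[[0,0,0],0,1]]';python3 -c "
from h import *
print(to([.4692,.0586,.08]),tool()[1].round(3))"
```

```text
time_s: 7.3
tool_pos: [0.5224, -0.0682, 0.258]
tcp_rot: [0.0, 0.763, 0.646, 0.0]
contact_force: [0.3, -0.0, 0.3]
grip_width: 0.0097
grasp_force: 0.0
time_s: 7.8
tool_pos: [0.469, 0.0614, 0.2581]
tcp_rot: [0.0, 0.763, 0.647, 0.0]
contact_force: [0.2, -0.5, 0.4]
grip_width: 0.0097
grasp_force: 0.0
[-0.27  0.05 17.81] [[ 0.163  0.987  0.001]
 [ 0.987 -0.163 -0.   ]
 [-0.     0.001 -1.   ]]
```

```bash
python3 -m crank '[[[0,0,4],0,1],[[0,0,4],0,1],[[0,0,4],0,1],[[0,0,4],0,1],[[0,0,3],0,1]]';python3 -m crank '[[[0,0,2],0,1],[[0,0,1],0,1],[[0,0,0],0,1],[[0,0,0],0,1]]'
```

```text
time_s: 8.3
tool_pos: [0.469, 0.0588, 0.0653]
tcp_rot: [-0.0, 0.764, 0.645, -0.001]
contact_force: [0.2, -0.3, -0.2]
grip_width: 0.0101
grasp_force: 0.0
time_s: 8.7
tool_pos: [0.47, 0.0594, 0.0381]
tcp_rot: [0.0, 0.764, 0.645, 0.0]
contact_force: [-0.1, -0.3, 0.8]
grip_width: 0.0099
grasp_force: 0.0
```

```bash
python3 -m crank '[[[0,0,0.8],0,1],[[0,0,0.4],0,1],[[0,0,0.2],0,1],[[0,0,0],0,1]]'
python3 - <<'E'
from h import *
S=r.read_camera("side")
cv2.imwrite("pics/e.png",cv2.resize(S[160:290,280:440],None,fx=4,fy=4,interpolation=2)[:,:,::-1])
E
```

```text
time_s: 9.1
tool_pos: [0.4693, 0.0595, 0.0232]
tcp_rot: [-0.0, 0.764, 0.645, -0.0]
contact_force: [-0.0, -0.1, 0.4]
grip_width: 0.01
grasp_force: 0.0
```

View pics/e.png

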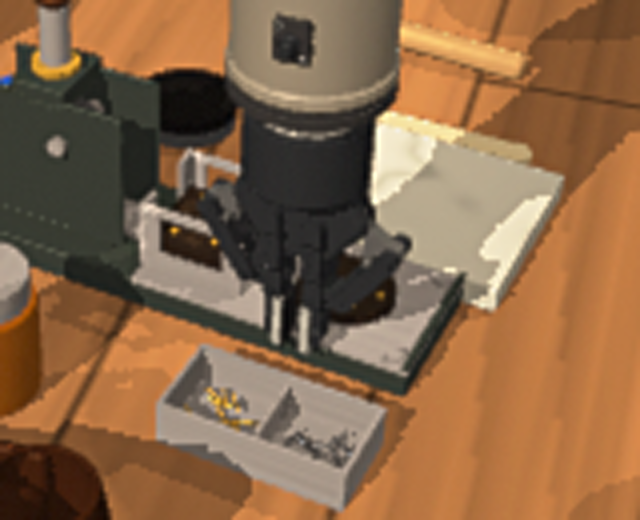

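Fingers at (275–305,345) stand on the near edge of the bed beside the lift (345,290). I'll shift 4 mm towards the front for magazine clearance, then push gently.

```bash
python3 -m crank '[[[0,-0.4,-0.1],0,1],[[-0.8,0,0],0,1],[[-0.8,0,0],0,1],[[-0.5,0,0],0,1],[[-0.5,-0.02,0],0,1]]';python3 -m crank '[[[-0.7,-0.05,0],0,1],[[-0.8,-0.06,0],0,1],[[-0.8,-0.06,0],0,1],[[-0.8,-0.06,0],0,1],[[-0.8,-0.06,0],0,1]]'
python3 - <<'E'
from h import *
T=r.read_camera("top")
cv2.imwrite("pics/f.png",cv2.resize(T[190:310,260:410],None,fx=4,fy=4,interpolation=2)[:,:,::-1])
E
```

```text
time_s: 9.65
tool_pos: [0.4609, 0.0338, 0.0244]
tcp_rot: [0.0, 0.764, 0.645, 0.0]
contact_force: [0.6, 0.4, 0.1]
grip_width: 0.01
grasp_force: 0.2
time_s: 10.15
tool_pos: [0.4513, -0.0041, 0.0244]
tcp_rot: [-0.0, 0.764, 0.645, 0.0]
contact_force: [0.0, -0.4, 0.3]
grip_width: 0.0097
grasp_force: 0.1
```

View pics/f.png

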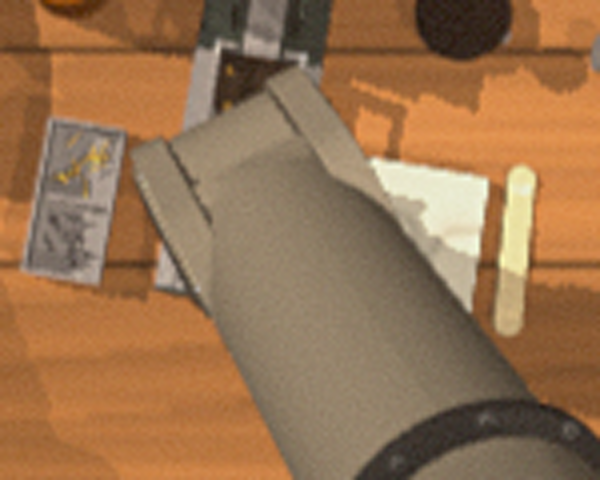

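The arm hides the lift from above; I'll push to 8 mm short of the target, back away and look.

```bash
python3 -m crank '[[[-0.8,-0.07,0],0,1],[[-0.8,-0.07,0],0,1],[[-0.8,-0.07,0],0,1],[[-0.8,-0.07,0],0,1],[[-0.8,-0.07,0],0,1]]';python3 -m crank '[[[-0.8,-0.07,0],0,1],[[-0.8,-0.06,0],0,1],[[-0.6,-0.05,0],0,1],[[-0.4,-0.03,0],0,1],[[0,0,0],0,1]]'; python3 -m crank '[[[0.8,0,0],0,1],[[0.8,0,-0.5],0,1],[[0,0,-3],0,1],[[0,0,-4],0,1],[[0,0,-4],0,1]]'; python3 -m crank '[[[4,3,-4],0,1],[[4,3,0],0,1],[[4,3,0],0,1],[[4,3,0],0,1],[[4,0,0],0,1]]'
python3 - <<'E'
from h import *
T=r.read_camera("top");S=r.read_camera("side");cv2.imwrite("pics/t2.png",T[:,:,::-1])
a=cv2.resize(S[160:290,280:440],None,fx=3,fy=3,interpolation=2)[:360]
b=cv2.resize(T[190:310,285:390],None,fx=3,fy=3,interpolation=2)
cv2.imwrite("pics/g.png",np.hstack([a,b])[:,:800,::-1])
E
```

```text
time_s: 10.7
tool_pos: [0.4412, -0.0429, 0.0243]
tcp_rot: [-0.0, 0.764, 0.645, -0.0]
contact_force: [-0.0, 0.7, -0.4]
grip_width: 0.0099
grasp_force: 0.1
time_s: 11.2
tool_pos: [0.4348, -0.0681, 0.0243]
tcp_rot: [-0.0, 0.764, 0.645, -0.0]
contact_force: [0.3, -0.9, -0.6]
grip_width: 0.0095
grasp_force: 0.0
time_s: 11.7
tool_pos: [0.4374, -0.0501, 0.1408]
tcp_rot: [-0.001, 0.763, 0.646, -0.0]
contact_force: [0.6, 0.2, -0.2]
grip_width: 0.0101
grasp_force: 0.0
time_s: 12.2
tool_pos: [0.5842, 0.1202, 0.1707]
tcp_rot: [-0.0, 0.764, 0.645, 0.001]
contact_force: [0.6, -0.4, 0.5]
grip_width: 0.0099
grasp_force: 0.0
```

View pics/g.png

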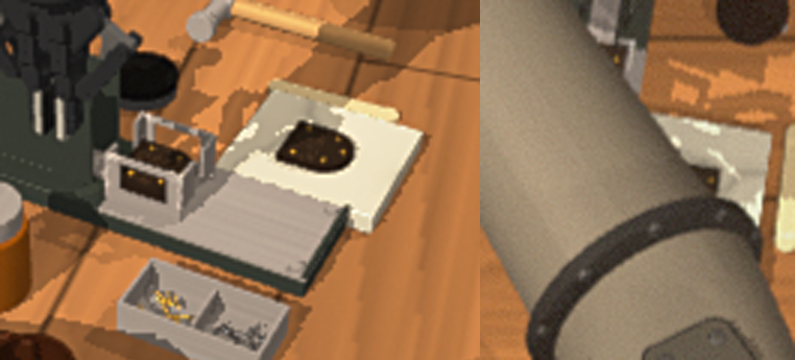

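The lift lies on the slab at side pixel about (385,209), the top view is hidden by the arm. I measure from the side view.

Run:
```python
from h import *
S=r.read_camera("side")
k=np.zeros(S.shape[:2],np.uint8);k[192:228,366:404]=S.max(2)[192:228,366:404]<100
k=cv2.morphologyEx(k,cv2.MORPH_CLOSE,np.ones((5,5)))
c=max(cv2.findContours(k,0,cv2.CHAIN_APPROX_NONE)[0],key=cv2.contourArea)
print(cv2.boundingRect(c),cv2.contourArea(c))
P=np.array([onz("side",*p,.025)[:2] for p in c[:,0].astype(float)],np.float32)
t=np.radians(-9.6);B=np.array([[np.cos(t),np.sin(t)],[-np.sin(t),np.cos(t)]])
L=(P-np.float32([.4223,-.1152]))@B.T*1000
print("lift extents rel slab, disp axes",L.min(0),L.max(0),(L.min(0)+L.max(0))/2)
print(L[::3].round(0).tolist())
```

```text
(372, 200, 26, 17) 276.5
lift extents rel slab, disp axes [-31.68173015 -24.89090956] [31.80918916 41.4192939 ] [0.06372951 8.26419217]
[[29.0, -23.0], [29.0, -7.0], [30.0, 4.0], [30.0, 19.0], [29.0, 34.0], [21.0, 40.0], [12.0, 40.0], [4.0, 40.0], [-5.0, 41.0], [-12.0, 37.0], [-19.0, 33.0], [-26.0, 29.0], [-30.0, 17.0], [-30.0, 2.0], [-26.0, -10.0], [-14.0, -20.0], [-3.0, -24.0], [6.0, -25.0], [13.0, -21.0], [22.0, -21.0]]
```

```bash
python3 -m crank '[[[-4,-3,0],0,1],[[-4,-3,0],0,1],[[-4,-3,0],0,1],[[-4,-3,0],0,1],[[-3,0,0],0,1]]'; python3 -m crank '[[[0,0,3],0,1],[[0,0,3],0,1],[[0,0,3],0,1],[[0,0,2],0,1],[[0,0,0],0,1]]';python3 -c "
from h import *
print(to([.4335,-.0760,.0243]))"
```

```text
time_s: 12.85
tool_pos: [0.427, -0.0512, 0.1706]
tcp_rot: [0.0, 0.764, 0.645, -0.001]
contact_force: [0.2, -0.2, 0.2]
grip_width: 0.0097
grasp_force: 0.0
time_s: 13.35
tool_pos: [0.4296, -0.0492, 0.0589]
tcp_rot: [-0.001, 0.764, 0.645, -0.001]
contact_force: [-0.1, -0.1, 0.9]
grip_width: 0.0099
grasp_force: 0.0
[-2.57  0.85  3.46]
```

```bash
python3 -m crank '[[[0.4,0.8,0],0,1],[[0,0,1.7],0,1],[[0,0,1.2],0,1],[[0,0,0.5],0,1],[[0,0,0],0,1]]'; python3 -c "
from h import *
print(to([.4335,-.0760,.0243]))"
```

```text
time_s: 13.85
tool_pos: [0.4399, -0.0467, 0.0265]
tcp_rot: [-0.0, 0.764, 0.645, -0.0]
contact_force: [1.0, 0.7, -0.3]
grip_width: 0.0099
grasp_force: 0.0
[-2.99 -0.14  0.22]
```

```bash
python3 -m crank '[[[-0.6,0,0.2],0,1],[[-0.6,-0.1,0],0,1],[[-0.5,0,0],0,1],[[-0.4,0,0],0,1],[[-0.3,0,0],0,1]]';python3 -m crank '[[[-0.3,0,0],0,1],[[-0.2,0,0],0,1],[[-0.1,0,0],0,1],[[0,0,0],0,1]]'; python3 -m crank '[[[0.8,0,0],0,1],[[0.8,0,-0.5],0,1],[[0,0,-3],0,1],[[0,0,-4],0,1],[[0,0,-4],0,1]]'; python3 -m crank '[[[4,0,-4],0,1],[[4,0,-3],0,1],[[4,3,0],0,1],[[4,3,0],0,1],[[4,3,0],0,1]]'; python3 -m crank '[[[4,0,0],0,1],[[4,0,0],0,1],[[4,0,0],0,1],[[4,0,0],0,1],[[0,0,0],0,1]]'
python3 - <<'E'
from h import *
S=r.read_camera("side");T=r.read_camera("top");a=S[140:300,220:440]
cv2.imwrite("pics/h.png",cv2.resize(np.hstack([a,T[140:300,250:410]]),None,fx=2.1,fy=2.1,interpolation=2)[:,:,::-1])
k=np.zeros(S.shape[:2],np.uint8);k[189:228,366:408]=S.max(2)[189:228,366:408]<100
k=cv2.morphologyEx(k,cv2.MORPH_CLOSE,np.ones((5,5)))
c=max(cv2.findContours(k,0,cv2.CHAIN_APPROX_NONE)[0],key=cv2.contourArea)
P=np.array([onz("side",*p,.025)[:2] for p in c[:,0].astype(float)],np.float32)
t=np.radians(-9.6);B=np.array([[np.cos(t),np.sin(t)],[-np.sin(t),np.cos(t)]])
L=(P-np.float32([.4223,-.1152]))@B.T*1000
print(L.min(0),L.max(0),(L.min(0)+L.max(0))/2)
E
```

```text
time_s: 14.35
tool_pos: [0.4349, -0.0709, 0.0247]
tcp_rot: [0.0, 0.764, 0.645, 0.0]
contact_force: [-0.9, 1.1, 0.6]
grip_width: 0.01
grasp_force: 0.2
time_s: 14.75
tool_pos: [0.4339, -0.0763, 0.0245]
tcp_rot: [-0.0, 0.764, 0.645, 0.0]
contact_force: [-0.3, -0.1, 0.0]
grip_width: 0.0099
grasp_force: 0.0
time_s: 15.25
tool_pos: [0.4362, -0.059, 0.141]
tcp_rot: [-0.001, 0.763, 0.646, -0.0]
contact_force: [0.7, -0.8, 0.6]
grip_width: 0.0102
grasp_force: 0.0
time_s: 15.75
tool_pos: [0.559, 0.1195, 0.2058]
tcp_rot: [0.001, 0.764, 0.645, 0.0]
contact_force: [-0.0, -1.0, 0.6]
grip_width: 0.0099
grasp_force: 0.0
time_s: 16.25
tool_pos: [0.5829, 0.2823, 0.2053]
tcp_rot: [-0.002, 0.762, 0.648, 0.001]
contact_force: [-0.7, -0.1, 0.1]
grip_width: 0.0102
grasp_force: 0.0
[-32.53070756 -33.01448503] [31.13701829 34.81278679] [-0.69684464  0.89915088]
```

View pics/h.png

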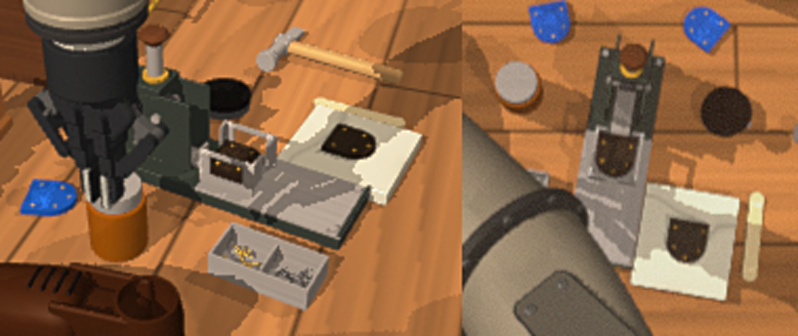

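The lift lies flat in the middle of the slab ((688,240) in the top crop), within about 1 mm; the knob is up, the rest is undisturbed, and the hand hangs clear.

```bash
python3 -c "
from rig import r
print(r.close_job())"
```

```text
the job is handed in; nothing more can be done
None
```

The job is done and handed in: one press of the knob brought out a single lift, which I pushed flat onto the middle of the slab (about 1 mm off centre in the side view) before taking the hand clear at about 16 s.

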